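# Close the tweezer steriliser and wind its timer to the preset mark

## Task

First close the hinged lid of the tweezer steriliser fully. Then turn the timer, the inner pointer knob standing in the middle of the dial, clockwise until its pointed end lines up with the raised lug on the outer ring around it. The outer ring holds the preset time: leave it turned as it is, and leave the toiletries around the steriliser where they stand.

Things in the scene. Friction and masses are not known exactly. Their poses are not given: they have to be found in the camera images.
- steriliser: white plastic tweezer steriliser fixed to the counter, 170 (x) by 310 (y) mm, top panel 70 mm above the counter. Origin: centre of its footprint, on the counter; own x points to its back (hinge side), y to its left, z up. Left part (own y -10 to 155 mm): open chamber with tweezers and hinged lid. Right part: timer dial, its vertical axis at own x 0, y -82.5 mm.
- lid (a joint): lid angle, rad: 0 = closed and level, growing as it opens upward and back, at most 1.4; starts at 0.75 to 1.25. A friction hinge (about 0.25 N m, some 2 N at the edge) holds it at any angle; pushing its outer face towards the steriliser's front and down closes it onto a firm stop, its top then 80 mm above the counter.
- lid_hinge (a point): middle of the lid's hinge line, which runs along the steriliser's y, at own x 80, y 72.5, z 75 mm. The lid is a flat steel plate 166 mm deep from here to its free edge, 165 mm wide, 10 mm thick (this line is at its mid-thickness), with a 60 mm wide lip reaching 177 mm from the hinge.
- lid_edge (a point): point on the lid's outer (upper) face at the middle of its free edge, 165 mm from the hinge line.
- timer_knob (a joint): angle of the inner knob, rad: 0 = pointed end towards the steriliser's front (own -x), growing clockwise seen from above (pi/2 = towards own +y, pi = to the back); range 0 to 4.2. Starts 0.8 to 3.0 rad short of the lug. Friction about 0.05 N m (1 to 2 N at the pointed end), no spring or clicks: it stays where it is left. Push the bar's side or pinch it.
- knob_tip (a point): point 45 mm from the dial's axis, just beyond the inner knob's pointed end, 116 mm above the counter. The knob: black plastic hub 48 mm across, on it an upright bar 14 mm thick spanning 100 to 132 mm above the counter; its pointed end (a thin white line on top runs to it) reaches 42 mm from the axis, its blunt tail 22 mm. 12 mm of air lies between bar and outer ring.
- preset_ring (a joint): angle of the outer ring, rad: the direction of its lug, counted like the timer knob's angle, so the pointer is lined up when both angles are equal. It turns very easily (0.03 N m) when touched.
- ring_mark (a point): top of the ring's lug at its inner end, 45 mm from the dial's axis, 96 mm above the counter. The outer ring is a flat aluminium disc 120 mm across with a ribbed rim, its top 88 mm above the counter; its one raised dark steel lug is 14 mm long radially (45 to 59 mm from the axis), 10 mm wide and 8 mm high.
- pot: bystander: white ceramic pot with lid, 92 mm across, 108 mm tall, standing left of the steriliser; origin at the centre of its underside, z up.
- cup: bystander: grey plastic toothbrush cup, 72 mm across, 95 mm tall, behind the steriliser's chamber; origin at the centre of its underside.
- bottle: bystander: amber bottle, 52 mm across, 140 mm tall, behind the steriliser's dial; origin at the centre of its underside.
- jar: bystander: clear jar with steel cap, 64 mm across, 75 mm tall, right of the steriliser; origin at the centre of its underside.
- bath_brush: bystander: wooden bath brush, 350 mm long, 35 mm high, lying at the right side of the counter; origin on the counter beneath the brush, 135 mm from its head's end.
- scrubber: bystander: green plastic back scrubber, 306 mm long, 30 mm high, lying at the left side of the counter; origin on the counter beneath its handle, 96 mm from its head's end.

How it is judged:
On the way, in this order (a step that is already met when the one before it is completed fails the run):
1. the lid is fully closed (within 0.06 rad) (value of joint lid below 0.06 rad), for 0.2 s.
2. with the lid closed, the knob's pointed end is lined up with the ring's lug (knob_tip within 6 mm of ring_mark, seen from above) (value of joint lid below 0.06 rad and horizontal distance between knob_tip and ring_mark below 0.006 m), for 0.2 s.
At the end, for the whole second after the job is handed in: The lid is closed (within 0.06 rad); the timer knob rests with its pointed end lined up with the lug (knob_tip within 6 mm of ring_mark horizontally, about 7 degrees); the outer ring's mark is within 5 mm of where it was at the start (all of step 2 and distance of ring_mark from where it was at the start of the episode below 0.005 m and velocity of joint timer_knob between -0.05 and 0.05 rad/s); the robot touches nothing.
It fails at once if the outer ring is turned (its mark moves more than 5 mm) (distance of ring_mark from where it was at the start of the episode above 0.005 m).
It fails at once if the pot, cup, bottle, jar, bath brush or scrubber is displaced by more than 30 mm or knocked over (distance of any of pot, cup, bottle, jar, bath_brush, scrubber from where it was at the start of the episode above 0.03 m or angle between any of pot, cup, bottle, jar, bath_brush, scrubber's own z axis and vertical above 0.5 rad).
It also fails if it takes over 54 s, if anything falls off the work surface, if the arm or the gripper's body presses on something with over 40 N, if the wrist force passes 120 N, or if a joint passes its speed limit or range.

## Robot

A 6-joint arm with a two-finger parallel gripper is mounted at the origin on the work surface. World frame = base frame: x ahead of the robot, y to its left, z up, the work surface at z = 0. Lengths are in m, angles in rad, forces in N, time in s.
With the tool pointing down it reaches from about 0.25 to 0.775 m from the base axis. Payload 4 kg.
Tool frame: the origin (TCP) lies midway between the tips of the shut fingers; the grasp point (between the pads) lies 19 mm behind it (robot.grasp_offset is the distance from the TCP to the grasp point, in m); z points along the fingers, y is the direction in which the jaws open and shut (so a half turn about z gives the same grasp; the last joint's range is limited). The gripper opens to 94 mm and grips with 3 to 60 N. Pads are 16 mm wide; open, the fingers measure 119 mm over their backs; the gripper's body (75 mm by 177 mm) begins 78 mm behind the grasp point.
Start: joints at [-1.398, 0.087, 1.371, -0, 1.684, -0.103], TCP at [0.15, -0.529, 0.206] pointing down, gripper open.
Joint ranges: [-3.1, 3.1], [-0.76, 2.03], [0.27, 2.55], [-1.08, 4.22], [0.17, 2.65], [-2.57, 2.57]. Speed limits (rad/s): [2.79, 2.79, 3.14, 3.14, 3.14, 3.14].

## Interface

Orientations are given as [roll, pitch, yaw] about the fixed x, y, z axes, in that order (R = Rz(yaw) Ry(pitch) Rx(roll)).
In Python, from bench import status, viewer, order, robot gives the robot as it stands. The module is installed in compiled form; this text tells all that it offers.
- The arm moves only by the tool move_arm, never from a script. Its argument "targets" is a list of rows, each a list of 3 entries, a list of its own where there are three numbers: the shift along the tool's x, y, z in mm, then the turn, a rotation vector about the tool's x, y, z in degrees, then the opening, from -1 (shut) to 1 (fully open). A call has 1 to 20 rows; each row is the pose to reach, as a shift and turn from the pose commanded when the call began, along the tool's axes at that moment; what a row does not reach only later rows make up. A row lasts 1/8 s, in which the tool goes at most 62.5 mm and 10.7 degrees, less where a joint would pass 70% of its speed; a pose out of reach is approached as far as the arm can. A call with a gripper value outside its range is refused whole. The fingers move at their own pace and stop on an object; the grip force is fixed at half the most. Time passes only in rows, so rows that repeat a pose let the fingers close. It gives the time, the measured TCP pose, the force and the opening at its end, in the units of the state.
- status.get_obs(): the state, without advancing time (a new reading comes with each control period).
- viewer.snapshot(name): name is "scene" or "top" or "wrist"; returns the picture (384x512x3 uint8, red, green, blue); there is no depth.
- viewer.camera_model(name): a dict with "K" (3x3 intrinsics, pixels), "xyz" and "attitude" of the camera in the world; the wrist camera has in their place "T_tool_cam" (4x4, takes a point from camera to tool coordinates, whose origin is the TCP and whose axes are the flange's). Camera axes: x right, y up, looking along -z (the intrinsics and any distortion apply to the point x, -y, -z); pixel columns grow to the right and rows downward; lengths in m; the calibration is good to about 2 mm. A picture is of the moment at which its call begins: read the wrist's pose just before it. camera_model takes no time and is no camera call.
- order.close_job(): hands the job in, once; it reports no verdict.
The state is a dict: "time": time; "joint_positions": joint angles; "qvel": joint speeds; "joint_torque": joint torques, N m; "tool_pos": TCP position; "ee_rot": TCP orientation; "wrist_force": force on the tool from outside, world axes, zero at the start; "wrist_torque": the same for the moment, N m; "width": finger opening in m.
Only numpy, scipy, OpenCV 4.12 (cv2) and the standard library are available. Lean on these libraries where they do the work, as an engineer would, in place of code of your own. Each camera call takes 0.05 s, during which the arm holds its last target. There are 200 camera calls.

## Working session

There is one attempt and no reset: what is moved stays moved. The work goes in short steps, Python scripts to look and compute and a tool call to move; the robot and the scene stay as the last step left them, time stands still between calls to the robot, and variables do not carry over. Pictures are saved under pics/ and viewed, about 8 in all and at most 12, crops included, and the job is handed in when it is done.

Besides the shell and the picture viewer there is one more tool, called after ">>>" in YAML: its name, and indented under it one key for each argument. move_arm: Moves the arm, as the interface text tells. Its arguments: {"type":"object","properties":{"targets":{"type":"array"}},"required":["targets"]}

```bash
mkdir -p pics; python3 - <<'E'
from bench import status, viewer, order, robot
import cv2,numpy as np
np.set_printoptions(precision=4,suppress=True)
print(status.get_obs())
a=viewer.snapshot("scene");b=viewer.snapshot("top")
cv2.imwrite("pics/scene0.png",a[:,:,::-1]);cv2.imwrite("pics/top0.png",b[:,:,::-1])
for n in("scene","top","wrist"):print(viewer.camera_model(n))
print([x for x in dir(robot) if x[0]!='_'])
E
```

```text
{'time': 0.0, 'joint_positions': array([-1.3981,  0.0879,  1.3722,  0.    ,  1.6836, -0.1031]), 'qvel': array([-0.0006,  0.0008,  0.0006, -0.0005,  0.0002,  0.0001]), 'joint_torque': array([  0.    , -34.0186, -30.2422,   0.0718,   0.0331,  -0.0002]), 'tool_pos': array([ 0.1497, -0.5287,  0.2043]), 'ee_rot': array([-3.1394, -0.0002,  0.2758]), 'wrist_force': array([ 1.7288, -0.8497, -0.1078]), 'wrist_torque': array([0.0141, 0.0561, 0.0371]), 'width': 0.09351641226930438}
{'K': array([[377.6845,   0.    , 250.6896],
       [  0.    , 377.6845, 194.7884],
       [  0.    ,   0.    ,   1.    ]]), 'xyz': array([1.1256, 0.3301, 1.0593]), 'attitude': array([0.5637, 0.008 , 2.1006])}
{'K': array([[473.3985,   0.    , 257.1163],
       [  0.    , 473.3985, 189.6861],
       [  0.    ,   0.    ,   1.    ]]), 'xyz': array([0.4293, 0.0208, 1.8262]), 'attitude': array([ 0.0955, -0.0087, -1.583 ])}
{'K': array([[303.1611,   0.    , 256.3993],
       [  0.    , 303.1611, 193.6671],
       [  0.    ,   0.    ,   1.    ]]), 'T_tool_cam': array([[-0.0003,  0.9712,  0.2381,  0.0684],
       [ 1.    ,  0.0004, -0.0006, -0.0004],
       [-0.0006,  0.2381, -0.9712, -0.1805],
       [ 0.    ,  0.    ,  0.    ,  1.    ]])}
['IKError', 'grasp_offset']
```

View pics/top0.png

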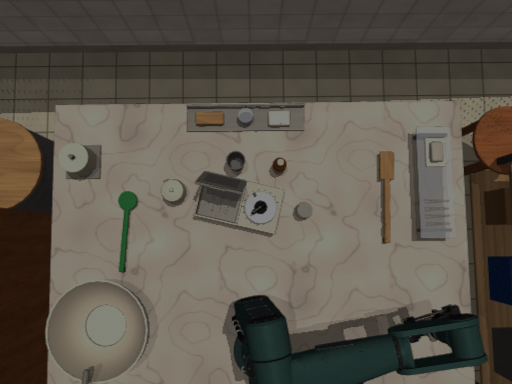

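View pics/scene0.png

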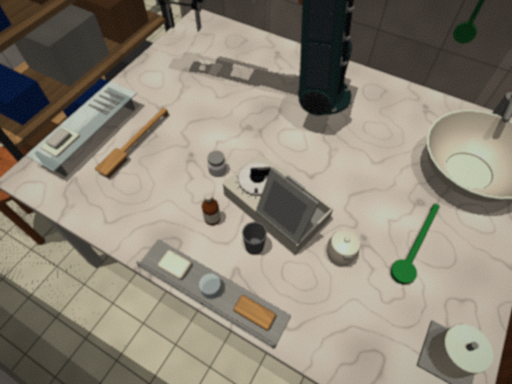

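The top view shows the steriliser around (240,205) with the dial near (262,207). The pot is at (173,190), the cup at (236,161), the bottle at (280,165) and the jar at (304,211). In the scene view the lid stands open at (290,205). I'll zoom in and get rough coordinates.

```bash
cat > h.py <<'E'
import numpy as np,cv2
from scipy.spatial.transform import Rotation as R
from bench import status, viewer, order, robot
np.set_printoptions(precision=4,suppress=True)
def cam(n,obs=None):
    m=viewer.camera_model(n)
    if n!="wrist": return m["K"],R.from_euler("xyz",m["attitude"]).as_matrix(),m["xyz"]
    Rt=R.from_euler("xyz",obs["ee_rot"]).as_matrix();T=m["T_tool_cam"]
    return m["K"],Rt@T[:3,:3],obs["tool_pos"]+Rt@T[:3,3]
def ray(c,uv,z):
    K,Rc,p=c;uv=np.atleast_2d(uv).astype(float)
    d=np.c_[(uv[:,0]-K[0,2])/K[0,0],-(uv[:,1]-K[1,2])/K[1,1],-np.ones(len(uv))]@Rc.T
    return p+d*((z-p[2])/d[:,2])[:,None]
def proj(c,X):
    K,Rc,p=c;q=(np.atleast_2d(X)-p)@Rc
    return np.c_[K[0,2]+K[0,0]*q[:,0]/-q[:,2],K[1,2]-K[1,1]*q[:,1]/-q[:,2]]
E
python3 - <<'E'
from h import *
c=cam("top")
for n,uv,z in [("dial",(261.5,207.5),.088),("pot",(173,190),.1),("cup",(236,161),.09),("bottle",(280,165),.13),("jar",(304,211),.07),("FL",(194,217),.07),("FR",(276,235),.07),("BR",(284,186),.07),("brushhead",(387,165),.03),("scr",(128,200),.03)]: print(n,ray(c,uv,z))
im=cv2.imread("pics/top0.png")[145:245,150:320]
cv2.imwrite("pics/top0c.png",cv2.resize(im,None,fx=4.7,fy=4.7,interpolation=cv2.INTER_CUBIC))
E
```

```text
dial [[ 0.5297 -0.0117  0.088 ]]
pot [[0.5969 0.3114 0.1   ]]
cup [[0.7031 0.0806 0.09  ]]
bottle [[ 0.6805 -0.0799  0.13  ]]
jar [[ 0.5159 -0.1697  0.07  ]]
FL [[0.4985 0.2383 0.07  ]]
FR [[ 0.4285 -0.0643  0.07  ]]
BR [[ 0.6101 -0.097   0.07  ]]
brushhead [[ 0.6908 -0.4969  0.03  ]]
scr [[0.5675 0.4935 0.03  ]]
```

View pics/top0c.png

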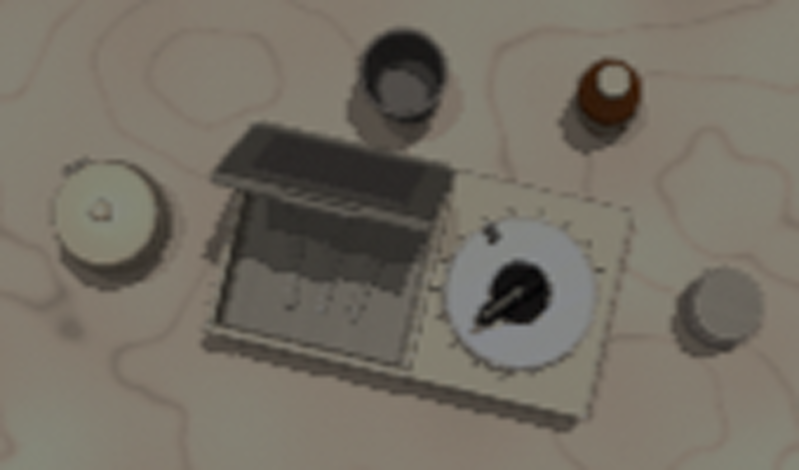

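The crop shows the knob pointing lower-left, with its tip near (478,327), the hub at (520,293) and the dark lug at (491,234). The lid's free edge runs from (213,180) to (437,222). My steriliser frame is yaw ≈ -0.227 with its origin near (0.548, 0.068), and the FL corner agrees. Next I go above it, turn, shut the fingers and look with the wrist camera.

>>> move_arm:
  targets:
    - [[40,-35,-60],[0,0,-5],-1]
    - [[90,-75,-120],[0,0,-10],-1]
    - [[140,-120,-146],[0,0,-15],-1]
    - [[190,-165,-146],[0,0,-20],-1]
    - [[240,-205,-146],[0,0,-26],-1]
    - [[290,-250,-146],[0,0,-32],-1]
    - [[340,-295,-146],[0,0,-38],-1]
    - [[390,-340,-146],[0,0,-44],-1]
    - [[440,-380,-146],[0,0,-50],-1]
    - [[490,-425,-146],[0,0,-56],-1]
    - [[530,-460,-146],[0,0,-61],-1]
    - [[550,-475,-146],[0,0,-61],-1]
    - [[550,-475,-146],[0,0,-61],-1]
    - [[550,-475,-146],[0,0,-61],-1]
    - [[550,-475,-146],[0,0,-61],-1]

```text
time: 1.98
tool_pos: [0.5492, 0.0769, 0.3513]
ee_rot: [-3.141, 0.001, 1.34]
wrist_force: [-0.2, -0.2, 0.7]
width: 0.0003
```

```bash
python3 - <<'E'
from h import *
o=status.get_obs();a=viewer.snapshot("wrist")
np.savez("w1.npz",im=a,p=o["tool_pos"],r=o["ee_rot"]);print(o["time"],o["tool_pos"],o["ee_rot"],o["wrist_force"],o["joint_positions"])
cv2.imwrite("pics/w1.png",cv2.resize(a[:,:,::-1],(768,576),interpolation=cv2.INTER_CUBIC))
E
```

```text
1.975 [0.5492 0.0769 0.3513] [-3.1411  0.0007  1.3398] [-0.2145 -0.2482  0.7319] [ 0.0372  0.1177  1.05   -0.0006  1.9747  0.268 ]
```

View pics/w1.png

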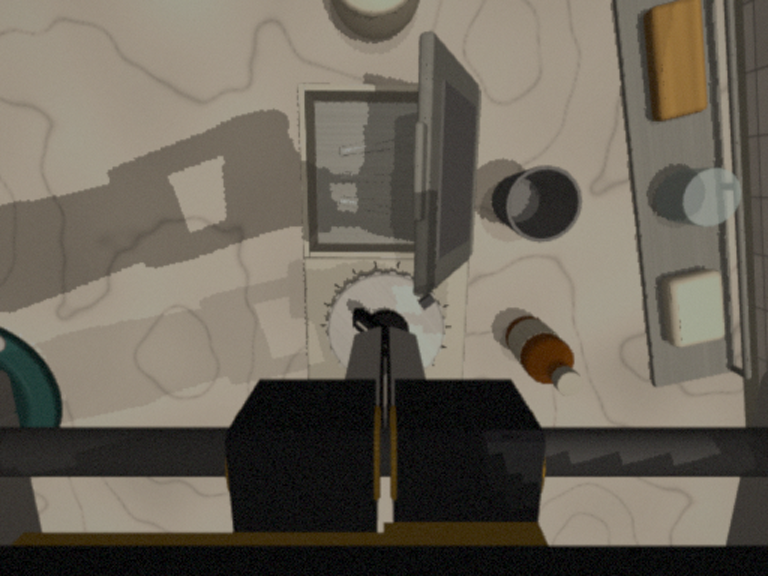

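The wrist view (768 px wide) looks aligned. The lid's free-edge band runs along x≈415–437 from y≈35 to 300, with the hinge side near x≈480. The chamber's front-left corner is at (299,86), and the cup is at (540,200). I'll check the frame and solve for the lid angle.

```bash
cat >> h.py <<'E'
yaw=-0.227;ox=np.array([np.cos(yaw),np.sin(yaw),0]);oy=np.array([-np.sin(yaw),np.cos(yaw),0]);org=np.array([.548,.068,0])
own=lambda x,y,z:org+x*ox+y*oy+np.array([0,0,z])
def lid(a,r,y,n=.005): return own(.08-r*np.cos(a)+n*np.sin(a),y,.075+r*np.sin(a)+n*np.cos(a))
E
python3 - <<'E'
from h import *
d=np.load("w1.npz");o=dict(tool_pos=d["p"],ee_rot=d["r"]);c=cam("wrist",o)
print("FL,FR panel",proj(c,[own(-.085,.155,.07),own(-.085,-.155,.07),own(-.085,-.01,.07)])*1.5)
print("cup bottom",proj(c,own(.148,.047,0))*1.5)
for a in np.arange(.7,1.3,.1):
  print(round(a,1),(proj(c,[lid(a,.166,.155),lid(a,.166,-.01),lid(a,.166,.155,-.005),lid(a,0,.155),lid(a,0,-.01)])*1.5).round().tolist(), (proj(cam("top"),[lid(a,.166,.155),lid(a,.166,-.01)])).round(1).tolist())
E
```

```text
FL,FR panel [[295.4521  94.8939]
 [309.7778 395.1401]
 [303.6407 266.515 ]]
cup bottom [[514.1767 205.5286]]
0.7 [[323.0, 65.0], [331.0, 294.0], [315.0, 68.0], [475.0, 92.0], [468.0, 267.0]] [[192.6, 203.6], [239.1, 213.8]]
0.8 [[338.0, 61.0], [344.0, 298.0], [329.0, 63.0], [476.0, 92.0], [468.0, 267.0]] [[192.9, 200.1], [239.7, 210.3]]
0.9 [[356.0, 57.0], [360.0, 301.0], [345.0, 59.0], [476.0, 92.0], [469.0, 267.0]] [[193.4, 196.2], [240.4, 206.5]]
1.0 [[377.0, 53.0], [379.0, 305.0], [364.0, 55.0], [476.0, 93.0], [469.0, 267.0]] [[194.0, 192.1], [241.2, 202.4]]
1.1 [[401.0, 49.0], [400.0, 308.0], [386.0, 51.0], [476.0, 93.0], [469.0, 267.0]] [[194.7, 187.7], [242.1, 198.0]]
1.2 [[427.0, 46.0], [422.0, 310.0], [411.0, 48.0], [476.0, 93.0], [469.0, 267.0]] [[195.4, 183.1], [243.1, 193.5]]
1.3 [[454.0, 44.0], [446.0, 312.0], [437.0, 45.0], [476.0, 93.0], [469.0, 267.0]] [[196.3, 178.4], [244.0, 188.8]]
```

Both views give a lid angle of about 1.22 rad. The tool axes now match the steriliser: tool x is own y, and tool y is own x. I'll go behind the lid and sweep it shut along its arc.

>>> move_arm:
  targets:
    - [[35,45,0],[0,0,0],-1]
    - [[69,86,0],[0,0,0],-1]
    - [[69,86,50],[0,0,0],-1]
    - [[69,86,100],[0,0,0],-1]
    - [[69,80,139],[0,0,0],-1]
    - [[69,60,136],[0,0,0],-1]
    - [[69,42,134],[0,0,0],-1]
    - [[69,30,140],[0,0,0],-1]
    - [[69,17,147],[0,0,0],-1]
    - [[69,4,155],[0,0,0],-1]
    - [[69,-7,165],[0,0,0],-1]
    - [[69,-18,176],[0,0,0],-1]
    - [[69,-27,187],[0,0,0],-1]
    - [[69,-36,200],[0,0,0],-1]
    - [[69,-43,213],[0,0,0],-1]
    - [[69,-48,227],[0,0,0],-1]
    - [[69,-52,241],[0,0,0],-1]
    - [[69,-55,256],[0,0,0],-1]
    - [[69,-57,269],[0,0,0],-1]
    - [[69,-57,272],[0,0,0],-1]

```text
time: 4.53
tool_pos: [0.5097, 0.1578, 0.0801]
ee_rot: [-3.141, 0.0, 1.341]
wrist_force: [-4.5, -0.5, 13.2]
width: 0.0001
```

Contact force is 13 N at z = 0.080, so the lid is on its stop. I'll hold briefly, lift, and look at the dial from close by.

>>> move_arm:
  targets:
    - [[0,0,1],[0,0,0],-1]
    - [[0,0,1],[0,0,0],-1]
    - [[0,0,-40],[0,0,0],-1]
    - [[0,0,-100],[0,0,0],-1]
    - [[-40,15,-160],[0,0,0],-1]
    - [[-90,30,-210],[0,0,0],-1]
    - [[-140,45,-221],[0,0,0],-1]
    - [[-175,58,-221],[0,0,0],-1]
    - [[-180,58,-221],[0,0,0],-1]
    - [[-180,58,-221],[0,0,0],-1]
    - [[-180,58,-221],[0,0,0],-1]

```text
time: 5.9
tool_pos: [0.5251, -0.0294, 0.2999]
ee_rot: [-3.141, -0.0, 1.342]
wrist_force: [0.1, 1.0, 0.2]
width: 0.0004
```

```bash
python3 - <<'E'
from h import *
o=status.get_obs();a=viewer.snapshot("wrist")
np.savez("w2.npz",im=a,p=o["tool_pos"],r=o["ee_rot"]);print(o["time"],o["tool_pos"],o["ee_rot"],o["wrist_force"],o["joint_positions"])
c=cam("wrist",dict(tool_pos=o["tool_pos"],ee_rot=o["ee_rot"]));print(proj(c,own(0,-.0825,.088)))
cv2.imwrite("pics/w2.png",cv2.resize(a[:,:,::-1],(768,576),interpolation=cv2.INTER_CUBIC))
E
```

```text
5.9 [ 0.5251 -0.0294  0.2999] [-3.1406 -0.0004  1.3422] [0.1245 0.998  0.1928] [-0.1641  0.0351  1.2402  0.0004  1.8673  0.0646]
[[257.1296 159.9551]]
```

View pics/w2.png

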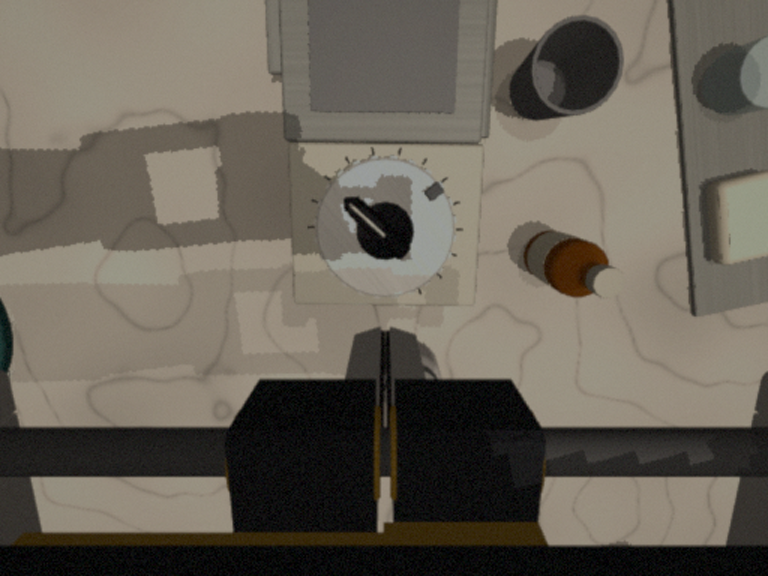

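The lid is closed: it lies flat at the top of the picture. The ring's outline spans about x 317–455 and y 157–297, with the knob's pointer line from (384,236) to (352,203) and the lug at (433,190). I'll turn these into positions with masks.

```bash
cat > dial.py <<'E'
from h import *
def measure(im,c,cen):
    x0,y0=int(cen[0])-62,int(cen[1])-62;x0=max(x0,0);y0=max(y0,0)
    p=im[y0:y0+124,x0:x0+124].astype(int);r,g,b=p[...,0],p[...,1],p[...,2]
    big=lambda m:max(cv2.findContours(m.astype(np.uint8),cv2.RETR_EXTERNAL,cv2.CHAIN_APPROX_NONE)[0],key=cv2.contourArea)
    m=cv2.morphologyEx((b>=r-2).astype(np.uint8),cv2.MORPH_OPEN,np.ones((5,5)))
    h=cv2.convexHull(big(m))[:,0,:]+[x0,y0]
    W=ray(c,h,.088)[:,:2];(C,rad)=cv2.minEnclosingCircle(W.astype(np.float32));
    A=np.c_[2*W,np.ones(len(W))];s=np.linalg.lstsq(A,(W**2).sum(1),rcond=None)[0];fit=s[:2];fr=np.sqrt(s[2]+fit@fit)
    return np.array(C),rad,fit,fr,(p,x0,y0)
E
python3 - <<'E'
from dial import *
d=np.load("w2.npz");im=d["im"];c=cam("wrist",dict(tool_pos=d["p"],ee_rot=d["r"]))
C,rad,fit,fr,(p,x0,y0)=measure(im,c,(257.3,151.3));print("ring",C,rad,fit,fr)
L=im.mean(2)
# world polar of every pixel at lug / bar height
v,u=np.mgrid[y0:y0+124,x0:x0+124];uv=np.c_[u.ravel(),v.ravel()]
def polar(z):
    q=ray(c,uv,z)[:,:2]-fit;return np.hypot(*q.T),np.arctan2(q[:,1],q[:,0]),q
g=L[uv[:,1],uv[:,0]]
r,t,q=polar(.096);s=(r>.042)&(r<.062)&(g<75);s0=(r>.042)&(r<.058);print("ring grey",np.percentile(g[s0],[2,5,10,50,90]))
rk,tk,qk=polar(.132)
for thr in(60,75,90):
  m=(r>.044)&(r<.057)&(g<thr)
  if m.sum(): print("lug",thr,m.sum(),[ (round(np.degrees(a)),n) for a,n in [(x*.1,((t[m]>x*.1-.05)&(t[m]<=x*.1+.05)).sum()) for x in range(-32,33)] if n])
blk=(g<40)&(rk<.045);tip=rk*blk;i=np.argsort(tip)[-8:];print("black far",rk[i],np.degrees(tk[i]))
w=(rk<.042)&(rk>.0)&(g>90);print("white",w.sum())
m8=[(int(a),int(b),int(x)) for a,b,x in zip(uv[w][:,0],uv[w][:,1],g[w])];print(len(m8),m8[:60])
E
```

```text
ring [0.5255 0.0465] 0.016901865601539612 [0.5249 0.0458] 0.013052320292812227
ring grey [  6.3333  10.6667  15.3333 107.3333 152.    ]
lug 60 369 [(-166, np.int64(3)), (-109, np.int64(38)), (-103, np.int64(39)), (-97, np.int64(37)), (-92, np.int64(28)), (-86, np.int64(30)), (-80, np.int64(40)), (-74, np.int64(41)), (-69, np.int64(42)), (-63, np.int64(41)), (-57, np.int64(24)), (-29, np.int64(5)), (-23, np.int64(1))]
lug 75 427 [(-166, np.int64(7)), (-160, np.int64(1)), (-109, np.int64(38)), (-103, np.int64(39)), (-97, np.int64(37)), (-92, np.int64(30)), (-86, np.int64(31)), (-80, np.int64(40)), (-74, np.int64(41)), (-69, np.int64(42)), (-63, np.int64(41)), (-57, np.int64(25)), (-52, np.int64(1)), (-34, np.int64(2)), (-29, np.int64(19)), (-23, np.int64(6)), (0, np.int64(1)), (11, np.int64(5)), (17, np.int64(9)), (132, np.int64(3)), (138, np.int64(9))]
lug 90 477 [(-166, np.int64(11)), (-160, np.int64(3)), (-155, np.int64(2)), (-149, np.int64(1)), (-115, np.int64(1)), (-109, np.int64(39)), (-103, np.int64(39)), (-97, np.int64(37)), (-92, np.int64(34)), (-86, np.int64(33)), (-80, np.in
[... 710 characters left out ...]
9, 89, 113), (230, 89, 113), (231, 89, 113), (232, 89, 114), (233, 89, 114), (234, 89, 115), (235, 89, 114), (236, 89, 111), (237, 89, 113), (238, 89, 114), (239, 89, 112), (240, 89, 113), (241, 89, 113), (242, 89, 113), (243, 89, 115), (244, 89, 114), (245, 89, 115), (246, 89, 113), (247, 89, 116), (248, 89, 115), (249, 89, 113), (250, 89, 116), (251, 89, 113), (252, 89, 114), (253, 89, 116), (254, 89, 114), (255, 89, 116), (256, 89, 114), (257, 89, 113), (258, 89, 115), (259, 89, 116), (260, 89, 117), (261, 89, 116), (262, 89, 115), (263, 89, 119), (264, 89, 114), (265, 89, 114), (266, 89, 116), (267, 89, 116), (268, 89, 114), (269, 89, 117), (270, 89, 116), (212, 90, 110), (213, 90, 112)]
```

The ring mask failed because the light is warm. I'll view an enlarged crop and read the points off it directly.

```bash
python3 - <<'E'
import numpy as np,cv2
im=np.load("w2.npz")["im"][98:204,200:316,::-1]
cv2.imwrite("pics/w2c.png",cv2.resize(np.clip(im*1.4,0,255).astype(np.uint8),None,fx=5.5,fy=5.5,interpolation=cv2.INTER_CUBIC))
E
```

```text
(no output)
```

View pics/w2c.png

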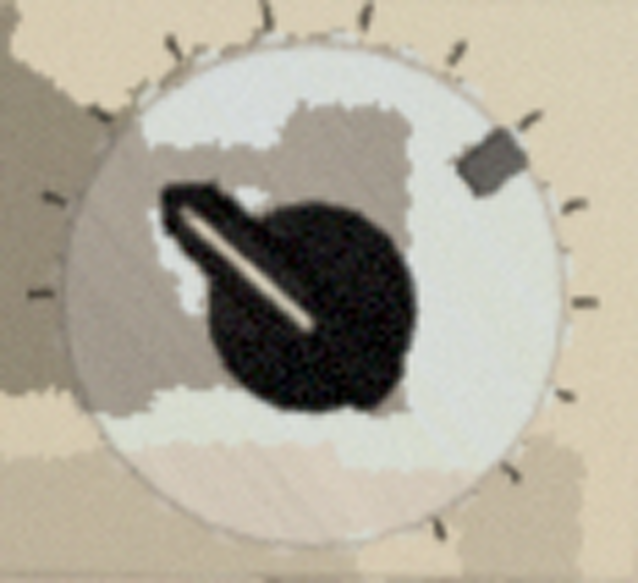

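The crop (scale 5.5, offset 200,98) shows the ring's extremes at x 63/563 and y 42/545. The pointer line runs from (182,208) to (312,328). The lug's corners are (457,163), (503,128), (527,162) and (485,198).

```bash
cat > ang.py <<'E'
from dial import *
def ang(c,sc,off,ring,line,lug,hub=None):
    f=lambda P:(np.array(P,float)+.5)/sc-.5+np.array(off)
    W=ray(c,f(ring),.088)[:,:2];s=np.linalg.lstsq(np.c_[2*W,np.ones(len(W))],(W**2).sum(1),rcond=None)[0];C=s[:2]
    print("centre",C,"radius",np.sqrt(s[2]+C@C))
    l=ray(c,f(line),.132)[:,:2];d=l[0]-l[1];ak=np.arctan2(d[1],d[0])
    print("line ends r",np.hypot(*(l-C).T),"offset of line from axis",(np.cross(np.r_[d,0]/np.hypot(*d),np.r_[C-l[1],0]))[2])
    g=ray(c,f(lug),.096)[:,:2];m=g.mean(0)-C;al=np.arctan2(m[1],m[0])
    print("lug corner r",np.hypot(*(g-C).T),"centre r",np.hypot(*m))
    if hub is not None: print("hub",ray(c,f(hub),.1)[:,:2])
    print("knob deg",np.degrees(ak),"lug deg",np.degrees(al),"clockwise to go",np.degrees(ak-al)%360)
    return C
E
python3 - <<'E'
from ang import *
d=np.load("w2.npz");c=cam("wrist",dict(tool_pos=d["p"],ee_rot=d["r"]))
C=ang(c,5.5,(200,98),[(63,300),(563,290),(310,42),(320,545)],[(182,208),(312,328)],[(457,163),(503,128),(527,162),(485,198)],[(208,307),(415,307),(312,202),(312,412)])
s=C-d["p"][:2];y=d["r"][2];print("shift tool x,y mm",1e3*np.array([np.cos(y)*s[0]+np.sin(y)*s[1],np.sin(y)*s[0]-np.cos(y)*s[1]]))
E
```

```text
centre [ 0.5308 -0.0029] radius 0.05866766342937495
line ends r [0.0361 0.0006] offset of line from axis -0.0005802853341367255
lug corner r [0.0457 0.0583 0.0581 0.046 ] centre r 0.051794824891675605
hub [[ 0.5076  0.0027]
 [ 0.5535 -0.0079]
 [ 0.536   0.0202]
 [ 0.5251 -0.0262]]
knob deg 124.17377093740295 lug deg 25.351184170911424 clockwise to go 98.82258676649154
shift tool x,y mm [27.1053 -0.4864]
```

The measurements agree: ring radius is 58.7 mm, the lug spans 46–58 mm, and the line passes 0.6 mm from the axis. I need 98.8° clockwise. I'll align the jaws with the bar (turn −47.3°) and descend with the gripper part open.

>>> move_arm:
  targets:
    - [[5,0,0],[0,0,-10],-0.06]
    - [[12,0,0],[0,0,-20],-0.06]
    - [[20,-0.5,0],[0,0,-30],-0.06]
    - [[27,-0.5,0],[0,0,-40],-0.06]
    - [[27,-0.5,0],[0,0,-47.3],-0.06]
    - [[27,-0.5,40],[0,0,-47.3],-0.06]
    - [[27,-0.5,80],[0,0,-47.3],-0.06]
    - [[27,-0.5,120],[0,0,-47.3],-0.06]
    - [[27,-0.5,145],[0,0,-47.3],-0.06]
    - [[27,-0.5,150],[0,0,-47.3],-0.06]
    - [[27,-0.5,150],[0,0,-47.3],-0.06]
    - [[27,-0.5,150],[0,0,-47.3],-0.06]

```text
time: 7.45
tool_pos: [0.532, -0.0041, 0.1523]
ee_rot: [3.139, 0.002, 2.166]
wrist_force: [0.9, -0.4, -0.5]
width: 0.0444
```

```bash
python3 - <<'E'
from h import *
o=status.get_obs();a=viewer.snapshot("wrist")
print(o["time"],o["tool_pos"],o["ee_rot"],np.degrees(o["ee_rot"][2]),o["wrist_force"],o["width"],o["joint_positions"])
cv2.imwrite("pics/w3.png",np.clip(a[:,:,::-1]*1.4,0,255).astype(np.uint8))
E
```

```text
7.45 [ 0.532  -0.0041  0.1523] [3.1392 0.0021 2.1664] 124.12806406605881 [ 0.9367 -0.4375 -0.5004] 0.044419589724638164 [-0.1144  0.0612  1.5039 -0.      1.5733 -0.71  ]
```

View pics/w3.png

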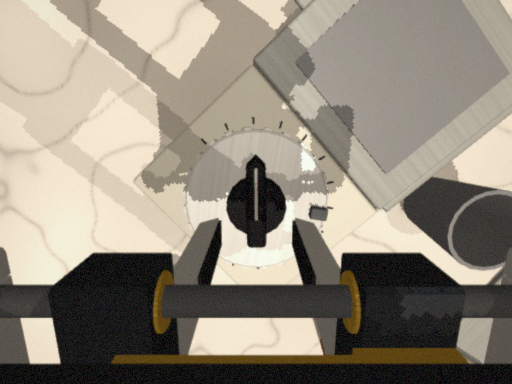

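The bar is upright and centred at x≈256, with the finger tips straddling it evenly at (218,222) and (296,222). I'll descend to z≈0.105 and close.

>>> move_arm:
  targets:
    - [[0,0,15],[0,0,0],-0.06]
    - [[0,0,30],[0,0,0],-0.06]
    - [[0,0,42],[0,0,0],-0.06]
    - [[0,0,45.5],[0,0,0],-0.06]
    - [[0,0,45.5],[0,0,0],-0.06]
    - [[0,0,45.5],[0,0,0],-0.4]
    - [[0,0,45.5],[0,0,0],-0.6]
    - [[0,0,45.5],[0,0,0],-1]
    - [[0,0,45.5],[0,0,0],-1]
    - [[0,0,45.5],[0,0,0],-1]
    - [[0,0,45.5],[0,0,0],-1]

```text
time: 8.88
tool_pos: [0.5315, -0.0041, 0.1052]
ee_rot: [3.14, 0.001, 2.166]
wrist_force: [2.3, 1.4, 0.5]
width: 0.0137
```

It is gripped, with width 13.7 mm on the 14 mm bar. Now I turn clockwise 98.8°.

>>> move_arm:
  targets:
    - [[0,0,0],[0,0,4],-1]
    - [[0,0,0],[0,0,10],-1]
    - [[0,0,0],[0,0,17],-1]
    - [[0,0,0],[0,0,24],-1]
    - [[0,0,0],[0,0,31],-1]
    - [[0,0,0],[0,0,38],-1]
    - [[0,0,0],[0,0,45],-1]
    - [[0,0,0],[0,0,52],-1]
    - [[0,0,0],[0,0,59],-1]
    - [[0,0,0],[0,0,66],-1]
    - [[0,0,0],[0,0,73],-1]
    - [[0,0,0],[0,0,80],-1]
    - [[0,0,0],[0,0,87],-1]
    - [[0,0,0],[0,0,93],-1]
    - [[0,0,0],[0,0,97],-1]
    - [[0,0,0],[0,0,98.8],-1]
    - [[0,0,0],[0,0,98.8],-1]
    - [[0,0,0],[0,0,98.8],-1]

```text
time: 11.12
tool_pos: [0.53, -0.0037, 0.1052]
ee_rot: [-3.14, 0.001, 0.442]
wrist_force: [-4.8, 3.4, 5.7]
width: 0.0139
```

```bash
python3 - <<'E'
from h import *
o=status.get_obs();print(o["time"],o["tool_pos"],np.degrees(o["ee_rot"]),o["wrist_force"],o["wrist_torque"],o["width"])
E
```

```text
11.125 [ 0.53   -0.0037  0.1052] [-179.8931    0.0817   25.3526] [-4.7629  3.3933  5.6953] [ 0.6733  0.8087 -0.0786] 0.013939599406372016
```

The tool yaw is 25.35°, equal to the measured lug direction. I'll release, rise, and look.

>>> move_arm:
  targets:
    - [[0,0,0],[0,0,98.8],-0.5]
    - [[0,0,0],[0,0,98.8],-0.06]
    - [[0,0,0],[0,0,98.8],-0.06]
    - [[0,0,0],[0,0,98.8],-0.06]

```text
time: 11.62
tool_pos: [0.5312, -0.0052, 0.1045]
ee_rot: [3.14, -0.001, -0.314]
wrist_force: [0.4, 0.0, 0.6]
width: 0.0439
```

I made a mistake there: I repeated the 98.8° turn in a call whose shifts start from the new pose, so the tool over-turned about 43° while opening and may have dragged the knob past the lug. I'll rise straight up, inspect, and correct it.

>>> move_arm:
  targets:
    - [[0,0,-20],[0,0,0],-0.06]
    - [[0,0,-45],[0,0,0],-0.06]
    - [[0,0,-90],[0,0,0],-0.06]
    - [[-10,0,-140],[0,0,0],-0.06]
    - [[-27,0,-185],[0,0,0],-0.06]
    - [[-27,0,-195],[0,0,0],-0.06]
    - [[-27,0,-195],[0,0,0],-0.06]
    - [[-27,0,-195],[0,0,0],-0.06]

```text
time: 12.62
tool_pos: [0.5049, 0.0037, 0.297]
ee_rot: [3.14, 0.004, -0.309]
wrist_force: [-0.5, -0.4, 0.2]
width: 0.0444
```

```bash
python3 - <<'E'
from h import *
o=status.get_obs();a=viewer.snapshot("wrist")
np.savez("w4.npz",im=a,p=o["tool_pos"],r=o["ee_rot"]);print(o["time"],o["tool_pos"],np.degrees(o["ee_rot"]),o["joint_positions"])
C=proj(cam("wrist",o),[.5308,-.0029,.088])[0];x,y=(C-[58,53]).astype(int);print(x,y)
cv2.imwrite("pics/w4c.png",cv2.resize(np.clip(a[y:y+106,x:x+116,::-1]*1.4,0,255).astype(np.uint8),None,fx=5.5,fy=5.5,interpolation=cv2.INTER_CUBIC))
E
```

```text
12.625 [0.5049 0.0037 0.297 ] [179.9227   0.2545 -17.6838] [-0.1048 -0.0098  1.2913 -0.0004  1.8647  1.7745]
196 99
```

View pics/w4c.png

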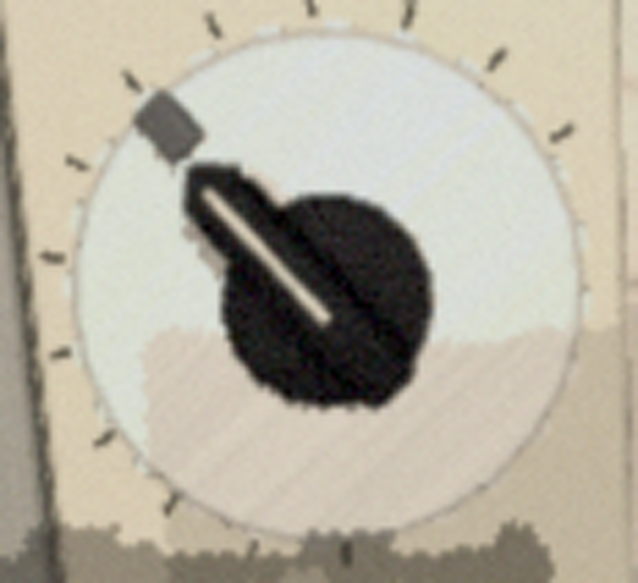

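The knob looks close to the lug still. The line runs from (205,188) to (326,322). The lug's corners are (165,90), (205,131), (179,163) and (135,122). I'll measure.

```bash
python3 - <<'E'
from ang import *
d=np.load("w4.npz");c=cam("wrist",dict(tool_pos=d["p"],ee_rot=d["r"]))
C=ang(c,5.5,(196,99),[(73,285),(582,290),(330,32),(330,538)],[(205,188),(326,322)],[(165,90),(205,131),(179,163),(135,122)],[(221,300),(434,300),(328,195),(328,407)])
E
```

```text
centre [ 0.5308 -0.0033] radius 0.05886953919496181
line ends r [0.0361 0.001 ] offset of line from axis -0.0008183624254202148
lug corner r [0.0583 0.046  0.0448 0.0579] centre r 0.05152143305353595
hub [[ 0.5381  0.0196]
 [ 0.5234 -0.0262]
 [ 0.5529 -0.0105]
 [ 0.5074  0.0041]]
knob deg 24.32107536456746 lug deg 24.736106068226675 clockwise to go 359.5849692963408
```

The knob is at 24.3° and the lug at 24.7°, a 0.4° difference against a tolerance of about 7°. The lug is within 0.5 mm of where it was, so the over-turn did no harm. One last look at the lid and the bystanders before I hand in.

```bash
python3 - <<'E'
from h import *
o=status.get_obs();b=viewer.snapshot("scene");a=cv2.imread("pics/scene0.png")
cv2.imwrite("pics/scene1.png",np.hstack([a[120:300,170:380],b[120:300,170:380,::-1]]).repeat(1,0))
print(o["time"],o["wrist_force"],np.abs(o["qvel"]).max())
E
```

```text
12.675 [ 0.2045  0.1627 -0.381 ] 0.0063034862199245235
```

View pics/scene1.png

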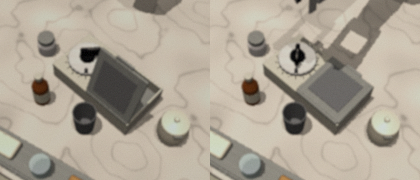

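The before and after views show the lid flat and closed, and the jar, bottle, cup and pot unmoved. The arm is clear, so I'm handing in.

```bash
python3 -c "
from bench import order;print(order.close_job())"
```

```text
the job is handed in; nothing more can be done
None
```

The lid is closed and the timer knob lines up with the ring's lug; I handed the job in at about 12.7 s. No verdict was reported.

- **Lid:** I swept it shut from about 1.22 rad onto its stop, which pushed back with 13 N at z = 0.080 m. The wrist and scene pictures afterwards both show it flat.
- **Knob:** I pinched the bar and turned it 98.8° clockwise. The last close view puts the knob at 24.3° and the lug at 24.7°, against a tolerance of about 7°.
- **Ring:** the lug measured 25.4° before and 24.7° after, about 0.5 mm. That is within the reading error, so I take it as not moved.
- **Toiletries:** the jar, bottle, cup and pot look unmoved in the before and after scene views. I did not re-check the bath brush and scrubber at the end; the arm did not work near them. It was clear of everything when I handed in.

**Failures:**
- While releasing the knob I repeated the turn by mistake, so the gripper turned about 43° too far as it opened. The last picture showed the knob and ring had stayed put, so no correction was needed.
- My automatic colour mask for the ring failed, so I read the dial points from enlarged pictures instead. The sizes matched those given: ring radius 58.7 mm against 60, lug 46–58 mm from the axis against 45–59.

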